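Seat the keyed cover of the round organizer

ROBOT

A 6-joint arm with a two-finger parallel gripper is mounted at the origin on the work surface. World frame = base frame: x ahead of the robot, y to its left, z up, the work surface at z = 0. Lengths are in m, angles in rad, forces in N, time in s.
With the tool pointing down it reaches from about 0.375 to 0.975 m from the base axis. Payload 3.8 kg.
Tool frame: the origin (TCP) lies at the centre of the arm's flange, where the gripper is bolted on; the fingertips stand 166 mm ahead of it and the grasp point (between the pads) lies 147 mm ahead of it; z points along the fingers, y is the direction in which the jaws open and shut (so a half turn about z gives the same grasp; the last joint's range is limited). The gripper opens to 88 mm and grips with 3 to 60 N. Pads are 18 mm wide; open, the fingers measure 123 mm over their backs; the gripper's body (75 mm by 187 mm) begins 45 mm behind the grasp point.
Start: joints at [1.161, 0.264, 1.604, -0, 1.274, -0.037], TCP at [0.246, 0.629, 0.405] pointing down, gripper open.
Joint ranges: [-2.63, 2.63], [-0.94, 2.18], [0.31, 2.57], [-1.31, 4.45], [0, 2.66], [-2.55, 2.55]. Speed limits (rad/s): [2.57, 2.57, 3.14, 3.14, 3.14, 3.14].

INTERFACE

Orientations are given as a 3x3 rotation matrix whose columns are the frame's x, y, z axes.
In Python, from cell import r gives the robot as it stands. The module is installed in compiled form; this text tells all that it offers.
- The arm moves only by the shell command python3 -m inch 'ROWS'. ROWS is JSON, a list that holds one entry, the list of rows, each a list of 5 numbers: the finger opening in mm, from 0 to 88.1, then the shift along the world's x, y, z in mm, then the turn about the world's z in rad. A call has 1 to 20 rows; each row is the pose to reach, as a shift and turn from the pose commanded when the call began; what a row does not reach only later rows make up. A row lasts 1/8 s, in which the tool goes at most 62.5 mm and 10.7 degrees, less where a joint would pass 70% of its speed; a pose out of reach is approached as far as the arm can. A call with a gripper value outside its range is refused whole. The fingers move at their own pace and stop on an object; the grip force is fixed at half the most. Time passes only in rows, so rows that repeat a pose let the fingers close. It gives the time, the measured TCP pose, the force and the opening at its end, in the units of the state.
- r.get_obs(): the state, without advancing time (a new reading comes with each control period).
- r.camera(name): name is "scene" or "top" or "wrist"; returns (picture, depth): 384x512x3 uint8, blue, green, red; 384x512 float32, m along the optical axis (not along the pixel's ray), 0 where there is no reading.
- r.camera_params(name): a dict with "camera_matrix" (3x3 intrinsics, pixels), "extrinsics" (4x4, takes a point from camera to world coordinates). Camera axes: x right, y down, z forward; pixel columns grow to the right and rows downward; lengths in m; the calibration is good to about 2 mm. A picture is of the moment at which its call begins: read the wrist's pose just before it. camera_params takes no time and is no camera call; for the wrist camera it gives the pose at the moment of the call.
- r.finish_job(): hands the job in, once; it reports no verdict.
The state is a dict: "time_s": time; "joint_positions": joint angles; "dq": joint speeds; "joint_efforts": joint torques, N m; "ee_pos": TCP position; "ee_rot": TCP orientation; "wrist_force": force on the tool from outside, world axes, zero at the start; "moment": the same for the moment, N m; "width": finger opening in m.
Only numpy, scipy, OpenCV 4.12 (cv2) and the standard library are available. Lean on these libraries where they do the work, as an engineer would, in place of code of your own. Each camera call takes 0.05 s, during which the arm holds its last target.

TASK

The round organizer's cover sits a little high because its notch is not over the locating pin. With a fingertip push the cover's upright fin sideways, either way round, until the notch in the cover's edge meets the pin on the drum's rim, then press the cover fully home onto the pin and leave it there with the robot clear. Only touch and push: do not pinch the fin, do not lift the cover, and leave the other things on the ledge where they stand.

Things in the scene. Friction and masses are not known exactly. Their poses are not given: they have to be found in the camera images.
- organizer: the round organizer's black drum, fixed to the ledge: 176 mm across, 40 mm high; origin at the centre of its underside, z up. A white cover disc, 124 mm across, 6 mm thick, turns and slides on its vertical centre line: underside 10 mm above the drum at the start (cover top 56 mm above the ledge), on the drum when seated (46 mm)
- pin_tip (a point): tip of the steel locating pin on the drum's top, 58 mm from the centre towards the drum's own +x: 8 mm across, round-ended, 8 mm high (tip 48 mm above the ledge). A steel rib 8 mm wide and 6 mm high, 63 to 86 mm from the centre, lies just outside it on the drum's rim and shows beside the cover
- notch (a point): middle of the open notch in the cover's rim, at the top face, 58 mm from the centre. The notch is 11 mm wide, cuts 15 mm in from the rim and right through the disc. Straight above the pin when aligned; up to about 2 mm off, the pin's round tip still guides it in under a press of 15 N
- cover_center (a point): centre of the cover's flat top face, on the turning axis; 40 mm across is clear there to press on (the fin's top serves too). Around it are four hinged flap lids, 20 x 26 mm and under 3 mm high, which do not matter and stay shut
- fin_top (a point): top of the cover's upright fin, 44 mm from the centre, exactly opposite the notch. The fin is 24 mm long radially (32 to 56 mm from the centre), 10 mm thick, its flat sides facing along the turn, and stands 24 mm above the cover's top face (80 mm above the ledge at the start)
- fin_cw: half of the fin, on its clockwise side seen from above (pushing it turns the cover counterclockwise); 24 mm long, 5 mm thick, 21.5 mm high; origin under its middle, on the cover's top face. A push touches one half only, a pinch both
- fin_ccw: the other half of the fin, on its counterclockwise side (pushing it turns the cover clockwise); same size and origin
- spindle (a joint): turn of the cover, rad, counterclockwise positive seen from above, without end stops; 0 or a full turn (6.283) is notch exactly over pin. It stays where it is left; turning takes about 0.04 N m (1 N at the fin)
- cover_disc (a joint): how far the cover is pressed down, m: 0 at the start, 0.010 fully home; negative when pulled up. It slides stiffly, with about 3 N, and stays where it is left; off the notch it stops on the pin at about 0.002
- vial_a: one of two capped amber glass vials, 28 mm across, 62 mm high, standing; origin at the centre of its underside; leave it alone
- vial_b: the other amber glass vial, the same size, standing; origin at the centre of its underside; leave it alone
- dropper_bottle: small clear glass eyedropper bottle with black cap and rubber bulb, 32 mm across, 78 mm high, standing; origin at the centre of its underside; leave it alone
- tumbler: white ceramic rinsing tumbler, 64 mm across, 85 mm high, standing; origin at the centre of its underside; leave it alone
- cream_jar: squat lidded jar, 56 mm across, 45 mm high, standing; origin at the centre of its underside; leave it alone
- tweezers: steel tweezers lying flat, 106 mm long along its x, 18 mm wide, 6 mm high; origin near its middle, on its underside; leave it alone
- scoop: yellow plastic measuring scoop, cup 34 mm across and 22 mm high with a 55 mm handle along its +x; origin at the centre of its underside; leave it alone
There are look-alikes about, which are no part of the job. What is shaped like the organizer but turquoise or yellow is not meant.

How it is judged:
By the outcome, as a careful person would: the job done as asked, in the order asked, and still so for the second after the job is handed in, with the robot touching nothing.
It also fails if it takes over 48 s, if anything falls off the work surface, if the arm or the gripper's body presses on something with over 40 N, if the wrist force passes 120 N, or if a joint passes its speed limit or range.

## Working session

There is one attempt and no reset: what is moved stays moved. The work goes in short steps, Python scripts to look and compute and a shell command to move; the robot and the scene stay as the last step left them, time stands still between calls to the robot, and variables do not carry over. Pictures are saved under pics/ and viewed, and the job is handed in when it is done.

```bash
mkdir -p pics; cat > h.py <<'E'
import numpy as np, cv2
from cell import r
def ray(name,u,v,z,P=None):
    P=P or r.camera_params(name); K=np.array(P["camera_matrix"]);T=np.array(P["extrinsics"])
    d=T[:3,:3]@np.linalg.inv(K)@np.array([u,v,1.]); o=T[:3,3]
    return o+d*(z-o[2])/d[2]
def proj(name,p,P=None):
    P=P or r.camera_params(name); K=np.array(P["camera_matrix"]);T=np.linalg.inv(np.array(P["extrinsics"]))
    c=K@(T[:3,:3]@np.array(p)+T[:3,3]); return c[:2]/c[2]
E
python3 - <<'E'
from h import *
o=r.get_obs();print(o["time_s"],o["ee_pos"],o["width"])
for n in ["scene","top","wrist"]:
    im,d=r.camera(n);cv2.imwrite(f"pics/{n}0.png",im);np.save(f"pics/{n}0.npy",d)
    P=r.camera_params(n);print(n,np.round(P["camera_matrix"],1).tolist(),np.round(P["extrinsics"],3).tolist())
E
```

```text
0.0 [0.2457117  0.6283154  0.40341137] 0.08800819317624047
scene [[478.2, 0.0, 261.6], [0.0, 478.2, 192.6], [0.0, 0.0, 1.0]] [[-0.081, 0.863, -0.499, 1.14], [0.997, 0.074, -0.034, 0.124], [0.008, -0.5, -0.866, 1.042], [0.0, 0.0, 0.0, 1.0]]
top [[466.0, 0.0, 261.4], [0.0, 466.0, 192.7], [0.0, 0.0, 1.0]] [[0.003, -0.993, 0.114, 0.425], [-1.0, -0.005, -0.013, 0.086], [0.013, -0.114, -0.993, 1.403], [0.0, 0.0, 0.0, 1.0]]
wrist [[343.2, 0.0, 256.6], [0.0, 343.2, 192.7], [0.0, 0.0, 1.0]] [[0.364, 0.899, 0.244, 0.182], [0.931, -0.351, -0.097, 0.653], [-0.002, 0.263, -0.965, 0.384], [0.0, 0.0, 0.0, 1.0]]
```

View pics/scene0.png

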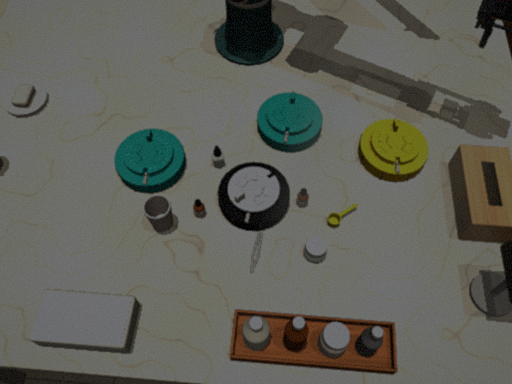

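View pics/top0.png

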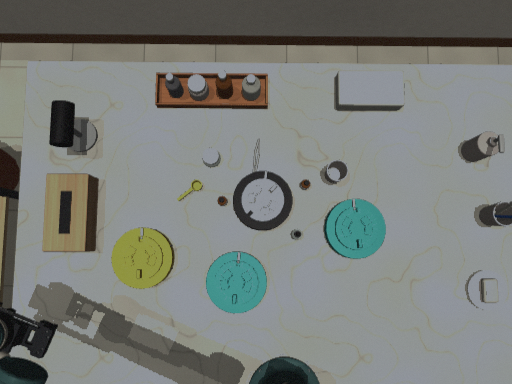

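View pics/wrist0.png

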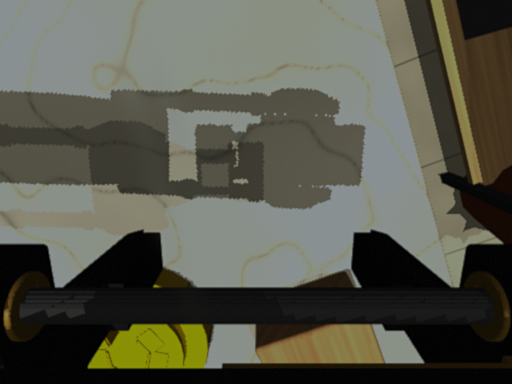

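The candidates shaped like the organizer, in the top view, are black with a white cover at (263,200), turquoise at (237,282) and (356,228), and yellow at (142,257). Only the black drum with the white cover fits. I'll enlarge it to confirm.

```bash
python3 - <<'E'
from h import *
a=cv2.imread("pics/scene0.png")[150:240,200:310];b=cv2.imread("pics/top0.png")[160:240,215:310]
a=cv2.resize(a,(500,410),interpolation=cv2.INTER_CUBIC)
cv2.imwrite("pics/crop_s.png",cv2.convertScaleAbs(a,alpha=1.3));
b=cv2.resize(b,(760,640),interpolation=cv2.INTER_CUBIC)[:600]
cv2.imwrite("pics/crop_t.png",b)
im=cv2.imread("pics/top0.png")
# drum dark
g=im.max(2); m=((g<70)).astype(np.uint8)
n,l,s,c=cv2.connectedComponentsWithStats(m)
k=l[200,237]; 
for x in range(232,242): 
    if l[200,x]: k=l[200,x]
cs,_=cv2.findContours((l==k).astype(np.uint8),cv2.RETR_EXTERNAL,cv2.CHAIN_APPROX_NONE)
print(s[k],cv2.fitEllipse(cv2.convexHull(cs[0])),)
e=cv2.fitEllipse(cv2.convexHull(cs[0]))
print(ray("top",*e[0],0.035))
d=np.load("pics/top0.npy");print(d[200,263],d[195,262])
for nm,u,v,z in [("vial r",305,184,.06),("vial l",222,201,.06),("dropper",296,234,.075),("tumbler",335,172,.085),("jar",211,158,.045),("scoop",197,186,.022),("tweez0",257,140,.006),("tweez1",257,171,.006),("turq",356,228,.04),("turq2",237,282,.04)]: print(nm,ray("top",u,v,z).round(3))
E
```

```text
[ 233  171   59   59 1251] ((262.135986328125, 200.45956420898438), (58.663883209228516, 59.28792953491211), 80.3419189453125)
[0.55979742 0.06581633 0.035     ]
1.3615932 1.353824
vial r [ 0.606 -0.059  0.06 ]
vial l [0.555 0.182 0.06 ]
dropper [ 0.46  -0.03   0.075]
tumbler [ 0.638 -0.142  0.085]
jar [0.684 0.217 0.045]
scoop [0.604 0.26  0.022]
tweez0 [0.748 0.082 0.006]
tweez1 [0.652 0.081 0.006]
turq [ 0.48  -0.209  0.04 ]
turq2 [0.323 0.138 0.04 ]
```

View pics/crop_t.png

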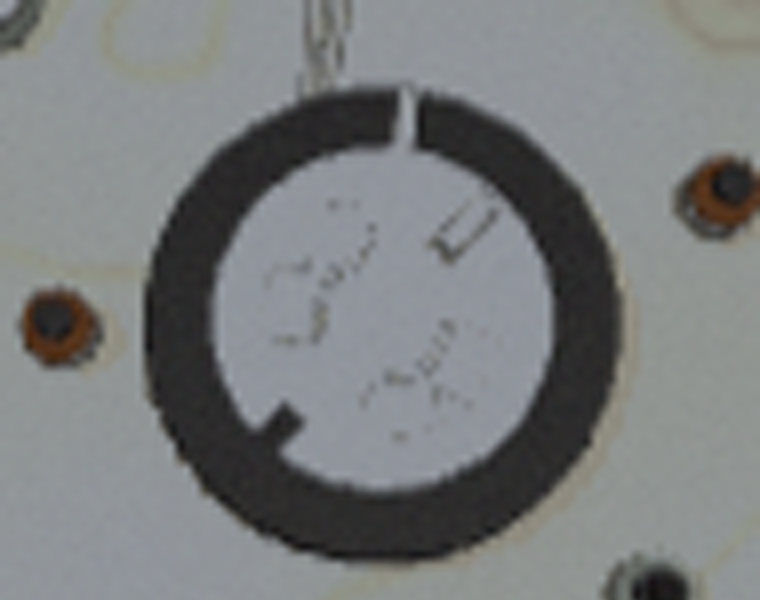

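View pics/crop_s.png

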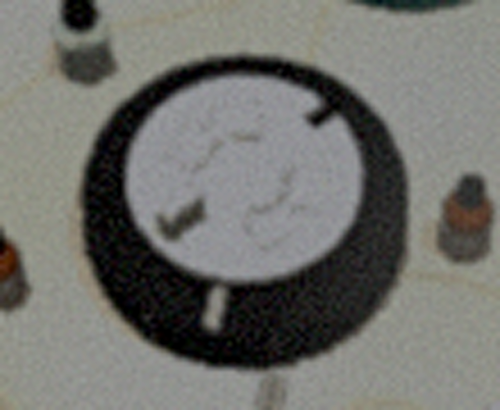

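The crop confirms it: black drum, white cover. In the crop the steel rib is at about (405,118), the fin at about (468,222) and the notch at about (283,425). Next I measure the angles, then move in for a close look.

```bash
python3 - <<'E'
from h import *
o=r.get_obs();print(np.round(o["ee_rot"],3).tolist(), np.round(o["joint_positions"],3))
c=ray("top",262.14,200.46,.040)[:2];print("drum c",c)
def ang(p): return np.degrees(np.arctan2(*(p-c)[::-1])), np.linalg.norm(p-c)
for nm,u,v,z in [("rib",405,120,.046),("fin",470,218,.08),("notch",275,433,.056)]:
    p=ray("top",215+u/8,160+v/8,z)[:2];print(nm,p,ang(p))
E
```

```text
[[-0.931, 0.364, -0.001], [0.364, 0.931, -0.002], [0.0, -0.002, -1.0]] [ 1.161  0.265  1.605 -0.     1.274 -0.037]
drum c [0.55930479 0.06587712]
rib [0.63409936 0.05592229] (np.float64(-7.58125869350466), np.float64(0.07545413199959394))
fin [0.59352554 0.03332194] (np.float64(-43.571186276211556), np.float64(0.04723239895420945))
notch [0.51783384 0.10293998] (np.float64(138.21262571548826), np.float64(0.055619202522340934))
```

```bash
python3 -m inch '[[[0,341,-533,-85,1.194],[0,341,-533,-85,1.194],[0,341,-533,-85,1.194],[0,341,-533,-85,1.194],[0,341,-533,-85,1.194],[0,341,-533,-85,1.194],[0,341,-533,-85,1.194],[0,341,-533,-85,1.194],[0,341,-533,-85,1.194],[0,341,-533,-85,1.194],[0,341,-533,-85,1.194],[0,341,-533,-85,1.194],[0,341,-533,-85,1.194],[0,341,-533,-85,1.194]]]'
python3 - <<'E'
from h import *
import json
o=r.get_obs();print(o["time_s"],o["ee_pos"],np.round(o["ee_rot"],3).tolist(),o["width"],np.round(o["joint_positions"],3))
P=r.camera_params("wrist");np.savez("pics/P1.npz",K=P["camera_matrix"],T=P["extrinsics"])
im,d=r.camera("wrist");cv2.imwrite("pics/w1.png",im);np.save("pics/w1.npy",d)
im,d=r.camera("top");cv2.imwrite("pics/t1.png",im)
E
```

```text
time_s: 1.9
ee_pos: [0.5862, 0.0968, 0.3199]
ee_rot: [[-0.68, -0.733, -0.0], [-0.733, 0.68, 0.0], [-0.0, 0.0, -1.0]]
wrist_force: [-0.7, -1.2, 0.6]
width: 0.0004
1.9 [0.58624538 0.09684898 0.3198932 ] [[-0.68, -0.733, -0.0], [-0.733, 0.68, 0.0], [-0.0, 0.0, -1.0]] 0.000404052803448462 [ 0.122  0.18   1.869  0.     1.093 -2.272]
```

View pics/w1.png

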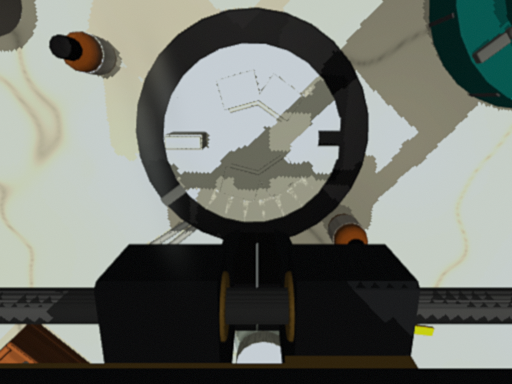

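The wrist view shows the fin at about (187,140), the notch at about (330,138), the rib at about (173,193) and the fingers at the bottom. I'll fit the circles and refine the angles.

```bash
python3 - <<'E'
from h import *
z=np.load("pics/P1.npz");P=dict(camera_matrix=z["K"],extrinsics=z["T"])
im=cv2.imread("pics/w1.png");d=np.load("pics/w1.npy")
K=P["camera_matrix"];T=P["extrinsics"]
v,u=np.mgrid[:384,:512]
X=np.stack([(u-K[0,2])/K[0,0]*d,(v-K[1,2])/K[1,1]*d,d],-1)@T[:3,:3].T+T[:3,3]
h=X[...,2]
print("cover h",h[100:110,240:260].mean(),"table",h[300,60],h[60,400])
def circ(p):
    A=np.c_[2*p,np.ones(len(p))];s=np.linalg.lstsq(A,(p**2).sum(1),rcond=None)[0];return s[:2],np.sqrt(s[2]+s[:2]@s[:2])
# drum outer outline from dark mask top rim; black ring/white boundary (cover rim z .056)
g=im.max(2)
# radial edge scan from approx centre
c0=np.array([252,128.])
rim=[];out=[]
for a in np.radians(np.arange(0,360,3)):
    prof=[int(g[int(round(c0[1]+k*np.sin(a))),int(round(c0[0]+k*np.cos(a)))]) for k in range(70,130)]
    deg=np.degrees(a)
    if 40<deg<140 : continue
    dk=[k for k in range(len(prof)) if prof[k]<75]
    if not dk: continue
    rim.append((c0+(70+dk[0])*np.array([np.cos(a),np.sin(a)])))
    out.append((c0+(70+dk[-1]+1)*np.array([np.cos(a),np.sin(a)])))
def robust(pts,z):
    p=np.array([ray("wrist",*q,z,P)[:2] for q in pts])
    for _ in range(6):
        c,R=circ(p);e=np.abs(np.linalg.norm(p-c,axis=1)-R);p=p[e<max(.0015,1.5*np.median(e))]
    return c,R,len(p)
print("cover",robust(rim,.056));print("drum",robust(out,.040))
# fin top via height
m=((h>.072)&(h<.088)&(u<300)&(v<230)).astype(np.uint8)
n,l,s,c=cv2.connectedComponentsWithStats(m);print(s[1:6],c[1:6])
b=cv2.resize(im[90:215,130:370],(0,0),fx=3.2,fy=3.2,interpolation=cv2.INTER_CUBIC);cv2.imwrite("pics/w1c.png",b)
E
```

```text
cover h 0.05741944991126411 table 0.23425085142875202 0.0010562163208197028
cover (array([0.56027122, 0.06474911]), np.float64(0.06267619536073686), 67)
drum (array([0.55997226, 0.06528213]), np.float64(0.08705684967636518), 83)
[[165 133  39  17 610]] [[183.69836066 141.4442623 ]]
```

View pics/w1c.png

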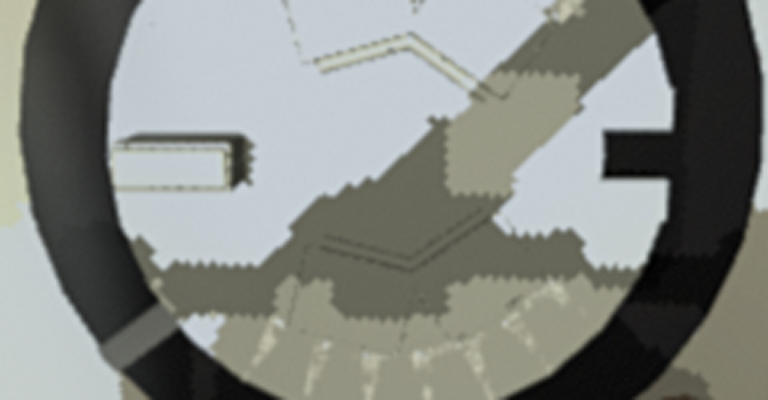

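```bash
python3 - <<'E'
from h import *
z=np.load("pics/P1.npz");P=dict(camera_matrix=z["K"],extrinsics=z["T"])
c=np.array([.5601,.0650])
f=lambda u,v,zz:ray("wrist",130+u/3.2,90+v/3.2,zz,P)[:2]
for nm,u,v,zz in [("fin",172,168,.08),("finL",112,168,.08),("finR",232,168,.08),("notch",637,154,.056),("notchin",603,154,.056),("rib in",166,315,.046),("rib out",115,357,.046)]:
    p=f(u,v,zz);q=p-c;print(nm,p.round(4),np.degrees(np.arctan2(q[1],q[0])).round(2),np.linalg.norm(q).round(4))
E
```

```text
fin [0.5919 0.036 ] -42.41 0.0431
finL [0.6007 0.0278] -42.5 0.0551
finR [0.5831 0.0441] -42.23 0.0311
notch [0.5201 0.1024] 136.94 0.0548
notchin [0.5256 0.0973] 136.9 0.0472
rib in [0.6263 0.0575] -6.46 0.0666
rib out [0.6429 0.0564] -5.93 0.0832
```

```bash
python3 -m inch '[[[0,23,-42,-20,0],[0,23,-42,-60,0],[0,23,-42,-88,0],[0,23,-42,-90,0],[0,23,-42,-90,0]]]'
python3 - <<'E'
from h import *
o=r.get_obs();print(o["time_s"],o["ee_pos"],o["wrist_force"])
im,d=r.camera("wrist");cv2.imwrite("pics/w2.png",im)
im,d=r.camera("scene");cv2.imwrite("pics/s2.png",cv2.resize(im[130:250,180:330],(750,600),interpolation=cv2.INTER_CUBIC))
E
```

```text
time_s: 2.62
ee_pos: [0.6101, 0.0542, 0.2306]
ee_rot: [[-0.681, -0.733, 0.001], [-0.733, 0.681, 0.0], [-0.001, -0.001, -1.0]]
wrist_force: [-0.3, -0.2, 0.8]
width: 0.0003
2.625 [0.61014932 0.05422718 0.23063412] [-0.28109155 -0.20927444  0.78810908]
```

View pics/w2.png

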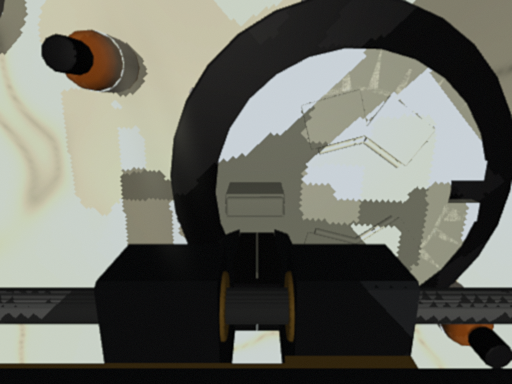

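View pics/s2.png

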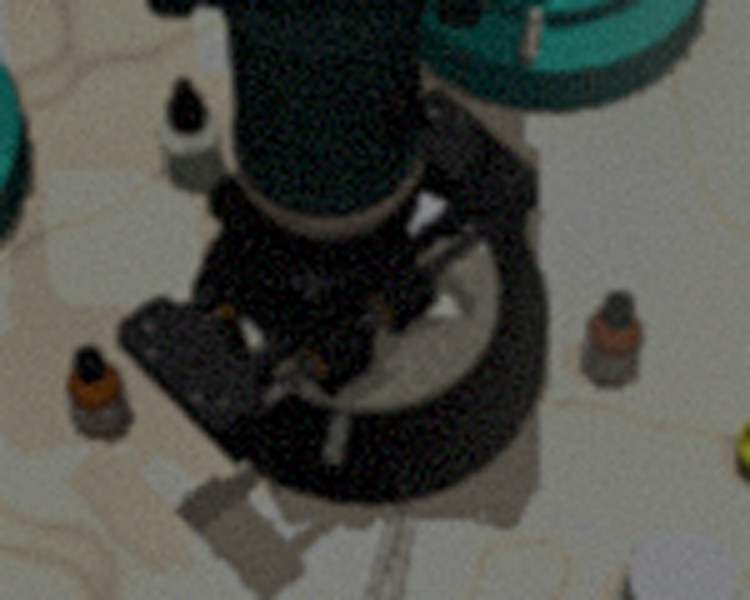

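```bash
python3 - <<'E'
from h import *
c=np.array([.5601,.0650]);s=np.array([.610,.054])
for k in [0]+list(range(8,137,8)):
    a=np.radians(-43-k);p=c+.044*np.array([np.cos(a),np.sin(a)])+.014*np.array([-np.sin(a),np.cos(a)])
    print(k,((p-s)*1000).round(0),round(-np.radians(k),2))
E
```

```text
0 [-8. -9.] -0.0
8 [-11. -14.] -0.14
16 [-15. -20.] -0.28
24 [-20. -24.] -0.42
32 [-25. -28.] -0.56
40 [-31. -31.] -0.7
48 [-37. -33.] -0.84
56 [-43. -35.] -0.98
64 [-49. -35.] -1.12
72 [-56. -35.] -1.26
80 [-62. -34.] -1.4
88 [-68. -31.] -1.54
96 [-74. -28.] -1.68
104 [-79. -25.] -1.82
112 [-84. -20.] -1.95
120 [-88. -15.] -2.09
128 [-91. -10.] -2.23
136 [-94.  -4.] -2.37
```

```bash
python3 -m inch '[[[0,-8,-9,0,0],[0,-11,-14,0,-0.14],[0,-15,-20,0,-0.28],[0,-20,-24,0,-0.42],[0,-25,-28,0,-0.56],[0,-31,-31,0,-0.70],[0,-37,-33,0,-0.84],[0,-43,-35,0,-0.98],[0,-49,-35,0,-1.12],[0,-56,-35,0,-1.26],[0,-62,-34,0,-1.40],[0,-68,-31,0,-1.54],[0,-74,-28,0,-1.68],[0,-79,-25,0,-1.82],[0,-84,-20,0,-1.95],[0,-88,-15,0,-2.09],[0,-91,-10,0,-2.23],[0,-91,-10,0,-2.23]]]'
python3 - <<'E'
from h import *
o=r.get_obs();print(o["time_s"],o["ee_pos"],o["wrist_force"],np.round(o["joint_positions"],3))
P=r.camera_params("wrist");np.savez("pics/P3.npz",K=P["camera_matrix"],T=P["extrinsics"])
im,d=r.camera("wrist");cv2.imwrite("pics/w3.png",im);np.save("pics/w3.npy",d)
E
```

```text
time_s: 4.97
ee_pos: [0.5187, 0.0433, 0.2306]
ee_rot: [[-0.163, 0.987, 0.002], [0.987, 0.163, -0.0], [-0.0, 0.002, -1.0]]
wrist_force: [-0.0, -0.4, 0.3]
width: 0.0003
4.975 [0.51871304 0.04333798 0.2306411 ] [-0.04220725 -0.3768438   0.31978859] [ 0.036  0.151  2.091 -0.     0.898 -0.128]
```

View pics/w3.png

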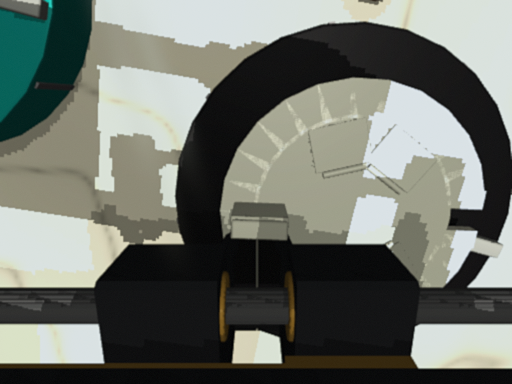

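The fin, now at (259,212), is moving with the fingertip. The notch at about (465,216) is close to the rib at about (480,241). Next I measure the remaining angle.

```bash
python3 - <<'E'
from h import *
im=cv2.imread("pics/w3.png")
b=cv2.resize(im[180:280,410:512],(0,0),fx=6,fy=6,interpolation=cv2.INTER_CUBIC);cv2.imwrite("pics/w3c.png",b)
b=cv2.resize(im[180:280,210:310],(0,0),fx=6,fy=6,interpolation=cv2.INTER_CUBIC);cv2.imwrite("pics/w3d.png",b)
E
```

```text
(no output)
```

View pics/w3c.png

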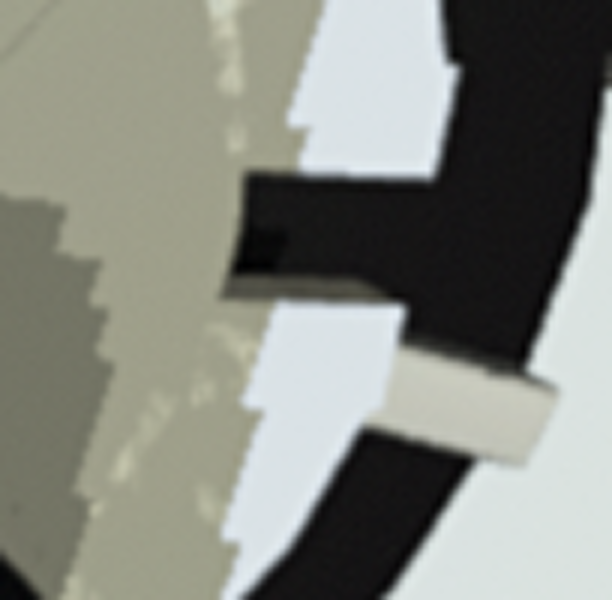

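View pics/w3d.png

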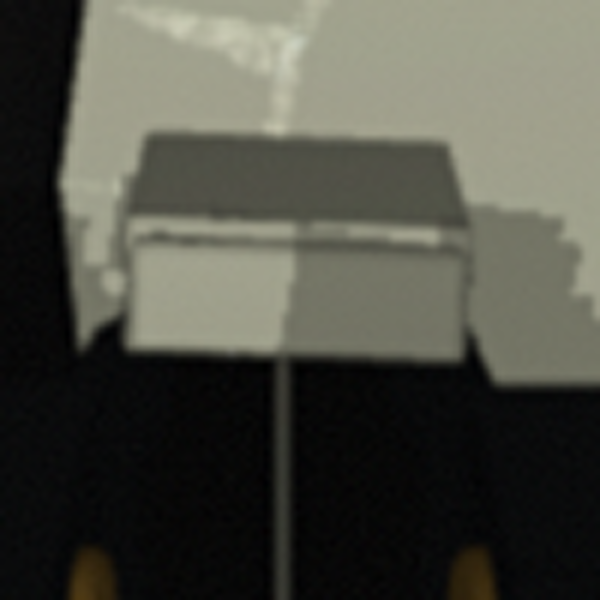

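```bash
python3 - <<'E'
from h import *
z=np.load("pics/P3.npz");P=dict(camera_matrix=z["K"],extrinsics=z["T"])
im=cv2.imread("pics/w3.png");g=im.max(2)
def circ(p):
    A=np.c_[2*p,np.ones(len(p))];s=np.linalg.lstsq(A,(p**2).sum(1),rcond=None)[0];return s[:2],np.sqrt(s[2]+s[:2]@s[:2])
c0=np.array([350,195.]);rim=[]
for a in np.radians(np.arange(190,355,3)):
    for k in range(85,160):
        q=c0+k*np.array([np.cos(a),np.sin(a)])
        if q[0]>511 or q[1]<0: break
        if g[int(round(q[1])),int(round(q[0]))]<60: rim.append(q);break
p=np.array([ray("wrist",*q,.056,P)[:2] for q in rim])
for _ in range(8):
    cc,R=circ(p);e=np.abs(np.linalg.norm(p-cc,axis=1)-R);p=p[e<max(.001,2*np.median(e))]
print("cover",cc,R,len(p))
def f(u,v,zz,o): return ray("wrist",o[0]+u/6,o[1]+v/6,zz,P)[:2]
O=(410,180);Q=(210,180)
for c in (np.array([.5601,.0650]),cc):
  for nm,u,v,zz,o in [("notchin",233,236,.056,O),("notchout",420,241,.056,O),("rib in",382,387,.046,O),("rib out",541,428,.046,O),("fin top",300,299,.08,Q)]:
    p=f(u,v,zz,o);q=p-c;print(nm,p.round(4),np.degrees(np.arctan2(q[1],q[0])).round(2),np.linalg.norm(q).round(4))
a,b=f(382,387,.046,O),f(541,428,.046,O);print("rib dir",np.degrees(np.arctan2(*(b-a)[::-1])))
a,b=f(233,236,.056,O),f(420,241,.056,O);print("notch dir",np.degrees(np.arctan2(*(b-a)[::-1])))
a,b=f(135,299,.08,Q),f(465,303,.08,Q);print("fin dir",np.degrees(np.arctan2(*(b-a)[::-1])))
E
```

```text
cover [0.56040274 0.06515031] 0.06283307158633054 55
notchin [0.607  0.0707] 6.9 0.0473
notchout [0.6219 0.0727] 7.11 0.0623
rib in [0.6305 0.0569] -6.59 0.0709
rib out [0.6455 0.0554] -6.41 0.0859
fin top [0.5169 0.06  ] -173.34 0.0435
notchin [0.607  0.0707] 6.76 0.0469
notchout [0.6219 0.0727] 7.0 0.0619
rib in [0.6305 0.0569] -6.74 0.0706
rib out [0.6455 0.0554] -6.53 0.0856
fin top [0.5169 0.06  ] -173.19 0.0438
rib dir -5.5481950757564675
notch dir 7.751229707415208
fin dir 8.621680016050732
```

About 13.3° of clockwise turn remains. I'll push slowly, to just short of alignment.

```bash
python3 -m inch '[[[0,-1,3,0,-0.07],[0,-3,6,0,-0.14],[0,-4,8,0,-0.18],[0,-4,9.5,0,-0.21],[0,-4,9.5,0,-0.21]]]'
python3 - <<'E'
from h import *
o=r.get_obs();print(o["time_s"],o["ee_pos"],o["wrist_force"],np.round(o["joint_positions"],3))
P=r.camera_params("wrist");np.savez("pics/P4.npz",K=P["camera_matrix"],T=P["extrinsics"])
im,d=r.camera("wrist");cv2.imwrite("pics/w4.png",im)
b=cv2.resize(im[180:280,410:512],(0,0),fx=6,fy=6,interpolation=cv2.INTER_CUBIC);cv2.imwrite("pics/w4c.png",b)
b=cv2.resize(im[180:280,210:310],(0,0),fx=6,fy=6,interpolation=cv2.INTER_CUBIC);cv2.imwrite("pics/w4d.png",b)
E
```

```text
time_s: 5.65
ee_pos: [0.5148, 0.0529, 0.2299]
ee_rot: [[0.047, 0.999, 0.0], [0.999, -0.047, -0.0], [-0.0, 0.0, -1.0]]
wrist_force: [0.8, -0.8, 0.6]
width: 0.0006
5.65 [0.51484292 0.05293324 0.2298545 ] [ 0.82535548 -0.79696642  0.61096045] [ 0.054  0.147  2.097 -0.     0.898  0.101]
```

View pics/w4c.png

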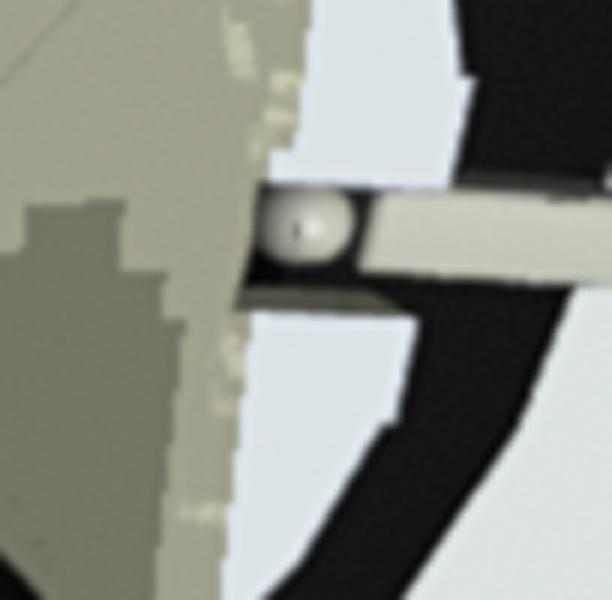

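View pics/w4d.png

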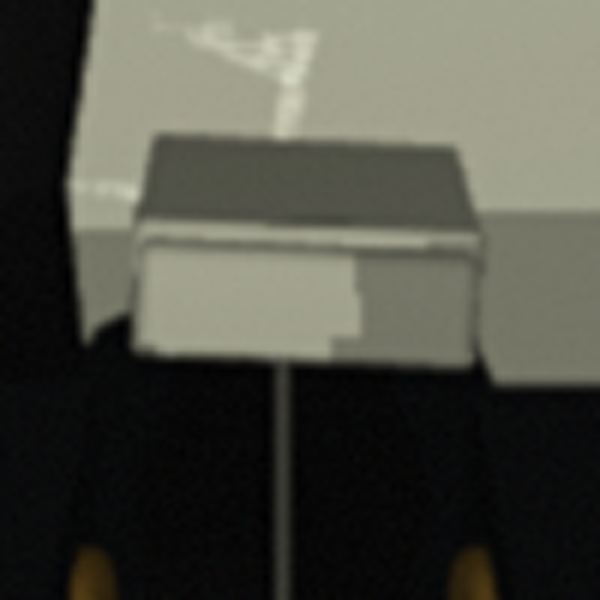

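```bash
python3 - <<'E'
from h import *
z=np.load("pics/P4.npz");P=dict(camera_matrix=z["K"],extrinsics=z["T"])
c=np.array([.5602,.0650])
for nm,u,v,zz in [("notchin",248,246,.056),("notchout",437,252,.056),("rib in",370,231,.046),("rib out",605,242,.046),("pin",303,225,.0445)]:
    p=ray("wrist",410+u/6,180+v/6,zz,P)[:2];q=p-c;print(nm,p.round(4),np.degrees(np.arctan2(q[1],q[0])).round(2),np.linalg.norm(q).round(4))
p=ray("wrist",210+310/6,180+304/6,.08,P)[:2];q=p-c;print("fin",np.degrees(np.arctan2(q[1],q[0])).round(2)+180)
E
```

```text
notchin [0.6073 0.0606] -5.37 0.0473
notchout [0.6223 0.0594] -5.18 0.0624
rib in [0.6233 0.0575] -6.76 0.0635
rib out [0.6432 0.0556] -6.45 0.0835
pin [0.6185 0.0578] -7.09 0.0587
fin 354.23
```

The pin now shows inside the notch, with the notch about 1.2° short. I'll nudge about 1 mm more and check.

```bash
python3 -m inch '[[[0,0,0.5,0,-0.01],[0,0,0.9,0,-0.02],[0,0,0.9,0,-0.02]]]'
python3 - <<'E'
from h import *
o=r.get_obs();print(o["time_s"],o["ee_pos"],o["wrist_force"])
P=r.camera_params("wrist");np.savez("pics/P5.npz",K=P["camera_matrix"],T=P["extrinsics"])
im,d=r.camera("wrist");cv2.imwrite("pics/w5.png",im)
b=cv2.resize(im[180:280,410:512],(0,0),fx=6,fy=6,interpolation=cv2.INTER_CUBIC);cv2.imwrite("pics/w5c.png",b)
E
```

```text
time_s: 6.08
ee_pos: [0.5148, 0.054, 0.2296]
ee_rot: [[0.068, 0.998, -0.0], [0.998, -0.068, -0.0], [-0.0, -0.0, -1.0]]
wrist_force: [-0.7, -1.4, 0.7]
width: 0.0007
6.075 [0.51476592 0.05403384 0.22962832] [-0.74371258 -1.37816185  0.70637776]
```

View pics/w5c.png

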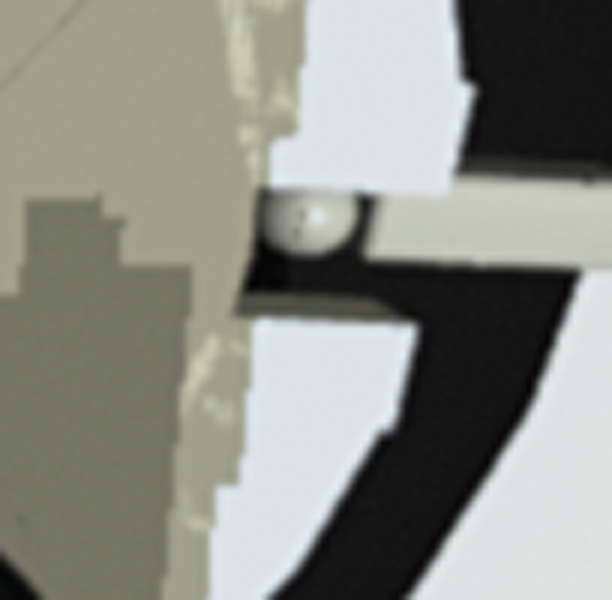

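```bash
python3 - <<'E'
from h import *
z=np.load("pics/P5.npz");P=dict(camera_matrix=z["K"],extrinsics=z["T"])
c=np.array([.5602,.0650])
for nm,u,v,zz in [("notchin",250,251,.056),("notchout",436,257,.056),("rib in",378,221,.046),("rib out",595,231,.046),("pin",307,212,.0445)]:
    p=ray("wrist",410+u/6,180+v/6,zz,P)[:2];q=p-c;print(nm,p.round(4),np.degrees(np.arctan2(q[1],q[0])).round(2),np.linalg.norm(q).round(4))
E
```

```text
notchin [0.6073 0.0594] -6.75 0.0474
notchout [0.6221 0.0579] -6.53 0.0623
rib in [0.6236 0.0573] -6.9 0.0638
rib out [0.6419 0.0552] -6.84 0.0823
pin [0.6185 0.058 ] -6.89 0.0587
```

The notch is within about 0.3° of the pin. I'll back off the fin, rise, move over the cover centre, and look before pressing.

```bash
python3 -m inch '[[[0,-2,-8,0,0],[0,-2,-12,0,0],[0,-2,-12,35,0],[0,45,10.6,35,0],[0,45,10.6,35,0],[0,45,10.6,20,0],[0,45,10.6,20,0]]]'
python3 - <<'E'
from h import *
o=r.get_obs();print(o["time_s"],o["ee_pos"],o["wrist_force"])
P=r.camera_params("wrist");np.savez("pics/P6.npz",K=P["camera_matrix"],T=P["extrinsics"])
im,d=r.camera("wrist");cv2.imwrite("pics/w6.png",im)
E
```

```text
time_s: 7.0
ee_pos: [0.5576, 0.0641, 0.2469]
ee_rot: [[0.068, 0.998, -0.006], [0.998, -0.068, -0.0], [-0.001, -0.006, -1.0]]
wrist_force: [-0.5, -0.8, 0.5]
width: 0.0002
7.0 [0.55761163 0.06413496 0.24688225] [-0.53141973 -0.75903529  0.52729455]
```

View pics/w6.png

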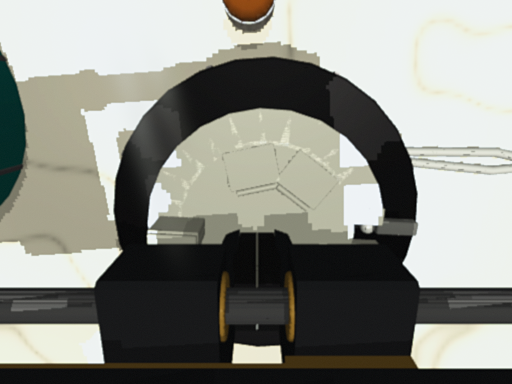

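```bash
python3 -m inch '[[[0,0,0,-15,0],[0,0,0,-23,0],[0,0,0,-26,0],[0,0,0,-28,0],[0,0,0,-30,0],[0,0,0,-32,0]]]'
python3 -m inch '[[[0,0,0,-1.5,0],[0,0,0,-3,0],[0,0,0,-4,0]]]'
```

```text
time_s: 7.8
ee_pos: [0.5599, 0.0646, 0.218]
ee_rot: [[0.068, 0.998, 0.0], [0.998, -0.068, 0.0], [0.0, 0.0, -1.0]]
wrist_force: [-1.7, -0.1, 2.8]
width: 0.0005
time_s: 8.18
ee_pos: [0.5599, 0.0646, 0.2137]
ee_rot: [[0.068, 0.998, 0.0], [0.998, -0.068, 0.0], [0.0, 0.0, -1.0]]
wrist_force: [-1.5, -1.0, 2.7]
width: 0.0005
```

It has gone past the 2 mm blocked depth with only 3 N, so the pin is entering the notch. I'll press the rest of the way until the force rises.

```bash
python3 -m inch '[[[0,0,0,-1,0],[0,0,0,-2,0],[0,0,0,-2.5,0]]]'
python3 -m inch '[[[0,0,0,-0.5,0],[0,0,0,-0.5,0]]]'
```

```text
time_s: 8.55
ee_pos: [0.56, 0.0647, 0.2123]
ee_rot: [[0.068, 0.998, -0.0], [0.998, -0.068, -0.0], [-0.0, -0.0, -1.0]]
wrist_force: [-6.0, 0.2, 12.3]
width: 0.0003
time_s: 8.8
ee_pos: [0.56, 0.0647, 0.2123]
ee_rot: [[0.068, 0.998, 0.0], [0.998, -0.068, -0.0], [-0.0, 0.0, -1.0]]
wrist_force: [-6.3, 0.6, 12.9]
width: 0.0005
```

```bash
python3 -m inch '[[[0,0,0,-1,0],[0,0,0,-2,0],[0,0,0,-2,0]]]'
```

```text
time_s: 9.18
ee_pos: [0.5602, 0.0647, 0.2121]
ee_rot: [[0.068, 0.998, -0.0], [0.998, -0.068, -0.0], [-0.0, -0.0, -1.0]]
wrist_force: [-10.0, -0.8, 24.6]
width: 0.0004
```

The stop is firm at 24.6 N with the tip at 46 mm, which means the cover is seated. I'll lift straight off and check.

```bash
python3 -m inch '[[[0,0,0,20,0],[0,0,0,70,0],[0,0,0,120,0],[0,0,50,120,0],[0,0,50,120,0],[0,0,50,120,0]]]'
python3 - <<'E'
from h import *
o=r.get_obs();print(o["time_s"],o["ee_pos"],o["wrist_force"])
P=r.camera_params("wrist")
im,d=r.camera("wrist");cv2.imwrite("pics/w7.png",im)
K=np.array(P["camera_matrix"]);T=np.array(P["extrinsics"])
v,u=np.mgrid[:384,:512]
h=(np.stack([(u-K[0,2])/K[0,0]*d,(v-K[1,2])/K[1,1]*d,d],-1)@T[:3,:3].T+T[:3,3])[...,2]
np.save("pics/h7.npy",h)
for nm,p in [("cover c",(.5602,.065,.046)),("cover a",(.55,.115,.046)),("cover b",(.55,.015,.046)),("fin",(.516,.07,.07)),("drum",(.50,.02,.04))]:
    q=proj("wrist",p,P).round().astype(int)
    print(nm,q, h[q[1]-1:q[1]+2,q[0]-1:q[0]+2].mean().round(4) if 0<q[0]<511 and 0<q[1]<383 else "")
E
```

```text
time_s: 9.93
ee_pos: [0.5596, 0.1146, 0.3279]
ee_rot: [[0.067, 0.998, -0.001], [0.998, -0.067, -0.001], [-0.001, -0.001, -1.0]]
wrist_force: [-0.9, -0.8, -0.3]
width: 0.0005
9.925 [0.55961192 0.11461707 0.32792414] [-0.91892068 -0.77477746 -0.25586644]
cover c [263 246] 0.1773
cover a [246 188] 0.0463
cover b [254 300] 0.2423
fin [205 256] 0.2381
drum [198 294] 0.2502
```

View pics/w7.png

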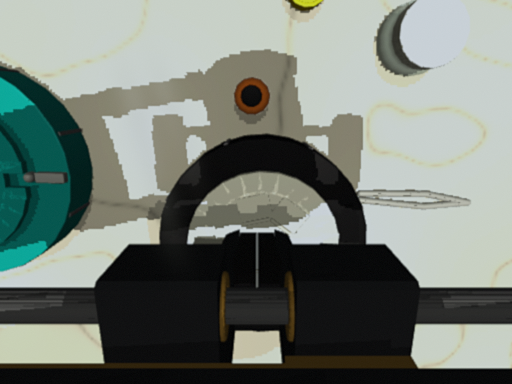

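The cover reads 46.3 mm, so it is seated. I moved the wrong way to see all of it, so I'll shift back for a full view.

```bash
python3 -m inch '[[[0,0,-60,30,0],[0,0,-100,30,0],[0,0,-100,30,0],[0,0,-100,30,0],[0,0,-100,30,0]]]'
python3 - <<'E'
from h import *
o=r.get_obs();print(o["time_s"],o["ee_pos"],o["wrist_force"])
P=r.camera_params("wrist")
im,d=r.camera("wrist");cv2.imwrite("pics/w8.png",im)
K=np.array(P["camera_matrix"]);T=np.array(P["extrinsics"])
v,u=np.mgrid[:384,:512]
h=(np.stack([(u-K[0,2])/K[0,0]*d,(v-K[1,2])/K[1,1]*d,d],-1)@T[:3,:3].T+T[:3,3])[...,2]
for nm,p in [("cover c",(.5602,.065,.046)),("cover a",(.55,.115,.046)),("cover b",(.57,.018,.046)),("fin",(.516,.07,.07)),("drum",(.50,.11,.04))]:
    q=proj("wrist",p,P).round().astype(int); print(nm,q, np.median(h[q[1]-1:q[1]+2,q[0]-1:q[0]+2]).round(4))
im,d=r.camera("top");cv2.imwrite("pics/t8.png",im)
E
```

```text
time_s: 10.6
ee_pos: [0.5596, 0.0152, 0.3579]
ee_rot: [[0.067, 0.998, -0.001], [0.998, -0.067, 0.0], [0.0, -0.001, -1.0]]
wrist_force: [0.2, -0.1, 0.5]
width: 0.0002
10.6 [0.55963997 0.01523103 0.35794263] [ 0.20936623 -0.12418918  0.51051364]
cover c [255 122] 0.0465
cover a [238  59] 0.0464
cover b [270 176] 0.0463
fin [197 121] 0.0707
drum [178  71] 0.0405
```

View pics/w8.png

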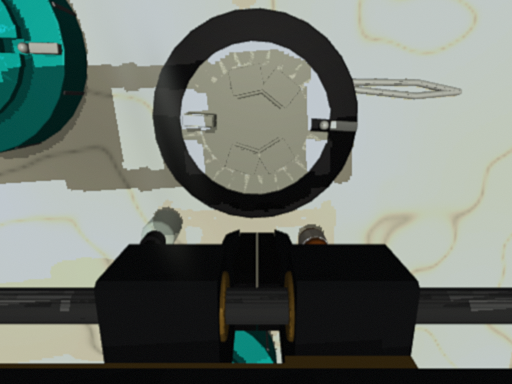

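View pics/t8.png

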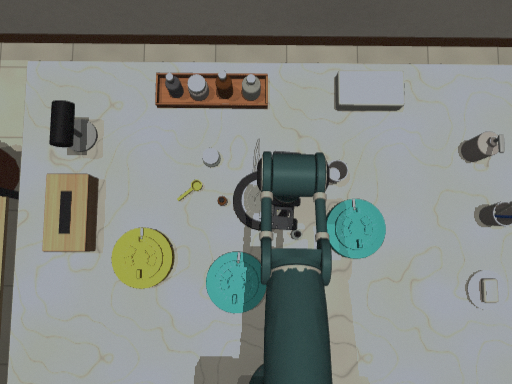

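The cover reads 46.3–46.5 mm all round and the fin top about 70 mm. The pin, at (325,125), sits in the notch. The other things are where they stood as far as the arm lets me see, and the robot is clear.

```bash
python3 - <<'E'
from h import *
print(r.finish_job())
E
```

```text
the job is handed in; nothing more can be done
None
```

The cover is turned onto the pin and pressed fully home, and I handed the job in at about 10.7 s with the robot clear.

- **Turning:** I pushed the fin's counterclockwise half with the closed fingertips, turning the cover about 144° clockwise. A look before pressing put the notch within about 0.3° of the pin.
- **Pressing:** I pressed at the cover centre. It slid down with about 3 N and stopped firmly at the bottom, with the wrist force peaking at 24.6 N.
- **Last checks:** The cover top reads 46.3–46.5 mm above the ledge at three points (46 mm is seated). The fin top is at about 70 mm, the pin shows in the notch, and the force with the arm lifted is close to zero.
- **Not confirmed:** In the last pictures the arm hid or partly covered some of the neighbouring things, so I did not measure each one's position. Those I could see looked unmoved, and I felt no unexpected contact.

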